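Swing out the prop leg and fold down the polishing flap

ROBOT

A 7-joint arm with a two-finger parallel gripper is mounted at the origin on the work surface. World frame = base frame: x ahead of the robot, y to its left, z up, the work surface at z = 0. Lengths are in m, angles in rad, forces in N, time in s.
With the tool pointing down it reaches from about 0.425 to 0.925 m from the base axis. Payload 6.8 kg.
Tool frame: the origin (TCP) lies at the very end of the fingers, on their centre line; the grasp point (between the pads) lies 19 mm behind it; z points along the fingers, y is the line along which they close (so a half turn about z gives the same grasp; the last joint's range is limited). The gripper opens to 85 mm and grips with 20 to 120 N. Pads are 22 mm wide; open, the fingers measure 114 mm over their backs; the gripper's body (76 mm by 85 mm) begins 54 mm behind the grasp point. The pads swing forward as they close: fully open they stand 13 mm farther back than shut.
Start: joints at [1.08, 0.477, 0.022, 1.555, -0.011, 1.109, -0.083], TCP at [0.252, -0.626, 0.231] pointing down, gripper open.
Joint ranges: [-2.96, 2.96], [-0.34, 2.1], [-1.41, 1.46], [0.24, 2.44], [-1.37, 4.51], [0.17, 1.92], [-2.96, 2.96]. Speed limits (rad/s): [2.39, 2.39, 3.14, 3.14, 3.14, 3.14, 3.14].

INTERFACE

Orientations are given as a rotation vector (axis times angle).
In Python, from bench import monitor, optics, r gives the robot as it stands.
- The arm moves only by the shell command python3 -m crank 'ROWS' [OPENING] [FORCE]. ROWS is JSON, a list of rows, each a list of 2 entries, a list of its own where there are three numbers: the shift along the tool's x, y, z in cm, then the turn, a rotation vector about the tool's x, y, z in rad. A call has 1 to 5 rows; each row shifts and turns the commanded pose from where the row before left it, along the tool's axes as they then stand; what a row does not reach is not made up. A row lasts 1/10 s, in which the tool goes at most 50 mm and 8.59 degrees, less where a joint would pass 70% of its speed; a pose out of reach is approached as far as the arm can. A call is refused whole if a number of a shift passes 5 or a number of a turn 0.15, either way. A call with a gripper value outside its range is refused whole. OPENING is the finger opening in cm, from 0 to 8.54, set as the call begins (- or left out, the last holds). The fingers move at their own pace and stop on an object; FORCE is the grip in N (left out, the last holds). Time passes only in rows, so rows that do not move let the fingers close. It gives the time, the measured TCP pose, the force, the opening and the grip force at its end, in the units of the state.
- monitor.get_obs(): the state, without advancing time (a new reading comes with each control period).
- optics.grab_frame(name): name is "side" or "top"; returns (picture, depth): 400x640x3 uint8, red, green, blue; 400x640 float32, m along the optical axis (not along the pixel's ray), 0 where there is no reading.
- optics.camera_model(name): a dict with "vertical_fov" (degrees; the focal length in pixels is half the picture's height over the tangent of half this angle, whatever the lens; pixels are square), "cx", "cy" (the principal point, pixels), "R" (3x3) and "t" (3): a world point X has camera coordinates R X + t. Camera axes: x right, y down, z forward; pixel columns grow to the right and rows downward; lengths in m; the calibration is good to about 2 mm. A picture is of the moment at which its call begins. camera_model takes no time and is no camera call.
- r.hand_in(): hands the job in; it is judged then, once.
The state is a dict: "clock": time; "joints": joint angles; "qvel": joint speeds; "tau": joint torques, N m; "tcp_pos": TCP position; "orientation": TCP orientation; "contact_force": force on the tool from outside, world axes, zero at the start; "moment": the same for the moment, N m; "grip_width": finger opening in m; "gripper_force": force on a finger pad.
Only numpy, scipy, OpenCV 4.12 (cv2) and the standard library are available. Lean on these libraries where they do the work, as an engineer would, in place of code of your own. Each camera call takes 0.05 s, during which the arm holds its last target. There are 200 camera calls.

TASK

Get the polishing shelf ready: while the leaning plywood flap is still up, push the folding prop leg under it out from the cupboard until it bears firmly against its rubber stop, without forcing it. Then fold the flap down gently so that it rests level on the leg, and leave it. Do not disturb the ciborium, the glass chimney, the candelabrum arm or the key.

Things in the scene. Friction and masses are not known exactly. Their poses are not given: they have to be found in the camera images.
- cupboard: Low fixed birch plywood cupboard, 200 mm deep (x), 400 wide (y), 162 high. Origin: centre of its underside, on the work surface, z up. Its own -x axis points out of its front face, which lies at x = -100 mm. Flap and prop leg are hinged to that front. The flat top is free but for the key near the back.
- flap (a joint): Plywood flap, 200 mm deep, 300 wide, 12 thick, 0.55 kg, in rad: 0 = level, straight out from the front, upper face flush with the cupboard's top, underside at height 150 mm; positive = raised. Starts leaning over the leg at 1.12 to 1.26; cannot go above 1.31. Stiff damped hinge: stays put above about 1.0 rad, lower down it sinks slowly by its weight, and past level if no leg is under it.
- flap_edge (a point): Middle of the flap's free edge, on its upper face, 202 mm from the hinge line. The hinge line is the cupboard's upper front edge: x = -100, z = 162 mm in the cupboard's frame, parallel to its y; the flap is centred on the cupboard's y = 0.
- prop_leg: Folding leg: upright wooden gate of 22 mm square bars, two posts (height 6 to 149 mm) 170 apart, top rail (height 127 to 149), lower rail (40 to 62). Origin: on its vertical hinge axis, on the work surface, at (-145, 50) mm in the cupboard's frame. It runs along its own -y; sides at x = -11 and +11. Folded flat, its axes match the cupboard's. Stiff hinge (2 N at the end), stays where left.
- leg_end (a point): Centre of the top of the leg's free post, 170 mm from the hinge axis, height 149 mm. At the start the leg stands 0.12 to 0.30 rad out from flat; it swings out clockwise seen from above (free end moves towards the leg's own -x) to its stop, roughly square to the front: somewhere from 1.4 to 1.75 rad.
- stop: Steel angle bracket fixed to the work surface, 72 mm high, that carries the rubber ball stopping the leg. Origin on the work surface under the ball, axes parallel to the cupboard's. It stands with the ball 145 mm in front of the cupboard's front; its place along the cupboard's y changes by up to 15 mm either way.
- stop_ball (a point): Centre of the stop's rubber ball, 24 mm in diameter, height 51 mm. The lower rail's outgoing side (leg's x = -11 mm) meets it about 100 mm from the leg's hinge axis; the ball's centre is then at x = -23 mm in the leg's frame.
- ciborium: Bystander: gilded lidded cup, 100 mm in diameter, 190 mm high, upright; origin centre of its underside.
- chimney: Bystander: frosted glass lamp chimney, an open tube up to 84 mm in diameter, 150 mm high, standing; origin centre of its underside.
- candle_arm: Bystander: curved brass candelabrum arm lying down, 190 mm long (along its x), 38 mm high; origin under its middle.
- key: Bystander: brass key 85 mm long lying on the cupboard's top near the back; origin under its middle.
Not all that is in view belongs to the job. There is more than one size of the stop; the job needs the largest.

How it is judged:
On the way:
1. the leg is pressed against the rubber stop with at least 3 N for 0.2 s while the flap is still raised (above 0.8 rad) (contact force between prop_leg and stop above 3 N and value of joint flap above 0.8 rad), for 0.2 s.
At the end, for the whole second after the job is handed in: The prop leg stands within 5 mm of its rubber stop ball and the flap rests level on it (within 0.035 rad), at rest (x of stop_ball in the frame of prop_leg above -0.028 m and value of joint flap between -0.035 and 0.035 rad and velocity of joint flap between -0.05 and 0.05 rad/s); the robot touches nothing.
It fails at once if the leg is forced: pushed with more than 45 N (contact force between any of the fingers, the arm and prop_leg above 45 N).
It fails at once if the flap is let slam (faster than 2 rad/s) (velocity of joint flap below -2 rad/s).
It fails at once if the ciborium, chimney, candelabrum arm or key is moved more than 30 mm, or the ciborium or chimney tips (distance of any of ciborium, chimney, candle_arm, key from where it was at the start of the episode above 0.03 m or angle between any of ciborium, chimney's own z axis and vertical above 0.4 rad).
It also fails if it takes over 64 s, if anything falls off the work surface, if the arm or the gripper's body presses on something with over 40 N, if the wrist force passes 120 N, or if a joint passes its speed limit or range.

## Working session

There is one attempt and no reset: what is moved stays moved. The work goes in short steps, Python scripts to look and compute and a shell command to move; the robot and the scene stay as the last step left them, time stands still between calls to the robot, and variables do not carry over. Pictures are saved under pics/ and viewed, at most 10 in all, crops included, and the job is handed in when it is done.

```bash
mkdir -p pics; ls; python3 - <<'E'
from bench import monitor, optics, r
import cv2,numpy as np
o=monitor.get_obs()
for k,v in o.items(): print(k,np.round(v,3))
for n in("side","top"):
    p,d=optics.grab_frame(n); cv2.imwrite(f'pics/{n}0.png',p[:,:,::-1]); np.save(f'pics/{n}0.npy',d)
    print(n,{k:np.round(v,4).tolist() for k,v in optics.camera_model(n).items()})
E
```

```text
pics
clock 0.0
joints [ 1.08   0.478  0.022  1.556 -0.011  1.109 -0.083]
qvel [ 0.001 -0.     0.001  0.    -0.     0.001  0.   ]
tau [-1.0000e-03 -5.9645e+01  1.6080e+00 -2.8120e+01  1.2000e-02  9.0000e-03
 -0.0000e+00]
tcp_pos [ 0.252 -0.626  0.23 ]
orientation [-3.082e+00 -5.970e-01  1.000e-03]
contact_force [-0.241 -0.434  0.316]
moment [-0.014 -0.037 -0.026]
gripper_force 0.0
grip_width 0.085
side {'vertical_fov': 57.593, 'cx': 323.0253, 'cy': 203.5301, 'R': [[0.8093, -0.5874, -0.0055], [-0.5571, -0.7646, -0.3239], [0.186, 0.2652, -0.9461]], 't': [-0.469, 0.3302, 0.8582]}
top {'vertical_fov': 53.2231, 'cx': 315.5697, 'cy': 197.1627, 'R': [[0.0003, -0.9997, -0.0259], [-0.9847, 0.0042, -0.1742], [0.1742, 0.0255, -0.9844]], 't': [-0.0183, 0.5605, 0.9367]}
```

View pics/side0.png

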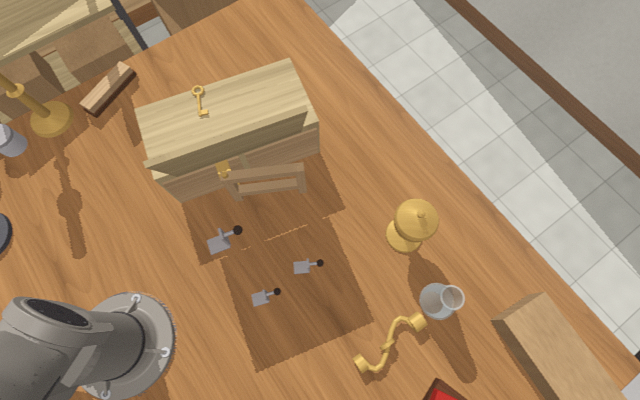

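View pics/top0.png

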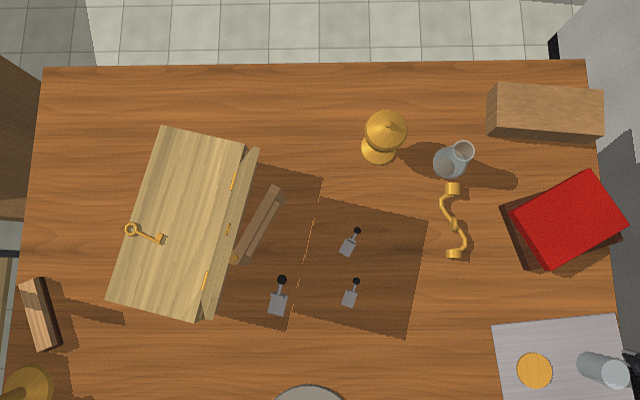

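The side view shows the cupboard with the flap leaning and the leg gate, its free post near (300,180). The big stop's ball is at (238,230), with two small decoys at (320,263) and (277,292). In the top view the leg runs from (235,260) to its free end at (277,188). The big stop's ball is at (282,280), and the cupboard's top corners are near (163,125), (248,146), (194,322) and (106,299).

```bash
cat > h.py <<'E'
import numpy as np
from bench import monitor, optics, r
def model(n):
    m=optics.camera_model(n); return m,200/np.tan(np.radians(m['vertical_fov']/2))
def ray(n,u,v):
    m,f=model(n); R=np.array(m['R']); t=np.array(m['t'])
    return -R.T@t, R.T@np.array([(u-m['cx'])/f,(v-m['cy'])/f,1])
def atz(n,u,v,z):
    c,d=ray(n,u,v); return c+d*(z-c[2])/d[2]
def dep(n,D,u,v):
    c,d=ray(n,u,v); return c+d*np.median(D[v-1:v+2,u-1:u+2])
def proj(n,X):
    m,f=model(n); X=np.array(m['R'])@X+m['t']; return np.array([m['cx'],m['cy']])+f*X[:2]/X[2]
E
python3 - <<'E'
from h import *
import cv2
np.set_printoptions(precision=3,suppress=True)
T=np.load('pics/top0.npy');S=np.load('pics/side0.npy')
for a in [(163,125),(248,146),(106,299),(194,322)]: print('corner',atz('top',*a,.162),dep('top',T,*a))
print('ball',atz('top',282,280,.051),dep('top',T,282,280),atz('side',238,230,.051),dep('side',S,238,230))
for a in [(277,188),(262,215),(237,257)]: print('leg',dep('top',T,*a))
for a in [(256,160),(235,235),(212,312)]: print('flap',dep('top',T,*a))
for n,a in [('ciborium',(387,128)),('chim',(450,160)),('chim2',(455,187)),('c3',(453,255)),('decoy1',(357,231)),('decoy2',(356,281))]: print(n,dep('top',T,*a))
p=cv2.imread('pics/top0.png')[110:335,95:315]; cv2.imwrite('pics/top0c.png',cv2.resize(p,None,fx=2.6,fy=2.6,interpolation=2))
E
```

```text
corner [0.709 0.325 0.162] [0.71  0.327 0.159]
corner [0.658 0.129 0.162] [ 0.709  0.163 -0.002]
corner [0.324 0.421 0.162] [0.324 0.421 0.162]
corner [0.277 0.231 0.162] [0.277 0.231 0.161]
ball [0.36  0.06  0.051] [0.36  0.059 0.063] [0.365 0.059 0.051] [0.365 0.055 0.062]
leg [0.564 0.064 0.149]
leg [0.503 0.096 0.148]
leg [0.412 0.147 0.155]
flap [0.574 0.077 0.347]
flap [0.443 0.109 0.347]
flap [0.318 0.142 0.349]
ciborium [ 0.694 -0.181  0.172]
chim [ 0.633 -0.331  0.121]
chim2 [ 0.587 -0.366  0.037]
c3 [ 0.419 -0.351  0.037]
decoy1 [ 0.477 -0.12   0.047]
decoy2 [ 0.358 -0.116  0.046]
```

View pics/top0c.png

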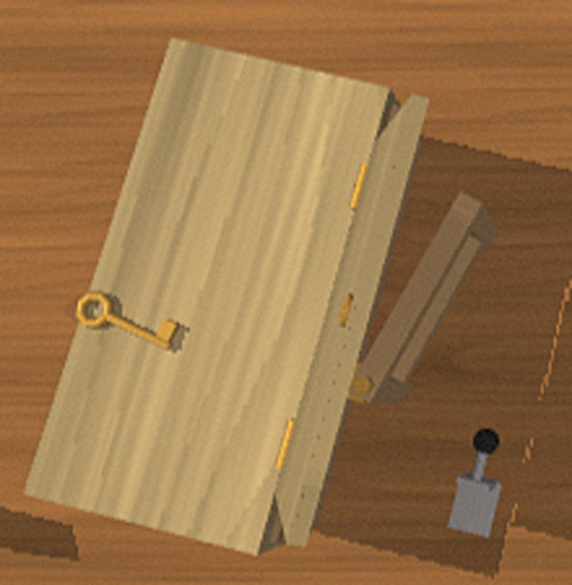

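```bash
cat >> h.py <<'E'
from scipy.spatial.transform import Rotation as Ro
np.set_printoptions(precision=3,suppress=True)
A=np.arctan2(.966,.257); C=np.array([.492,.2765]); XC=np.array([.257,.966]); YC=np.array([-.966,.257])
def w(x,y): return C+x*XC+y*YC
def pose(p,ny,tz,tdir=None):
    """tool y horizontal angle ny (rad), tilt tz: z tips towards tdir angle"""
    z=np.array([np.sin(tz)*np.cos(tdir),np.sin(tz)*np.sin(tdir),-np.cos(tz)])
    y=np.array([np.cos(ny),np.sin(ny),0]); y-=y@z*z; y/=np.linalg.norm(y)
    return np.array(p,float),Ro.from_matrix(np.c_[np.cross(y,z),y,z])
def cur():
    o=monitor.get_obs(); return np.array(o['tcp_pos']),Ro.from_rotvec(o['orientation'])
def delta(a,b):
    return a[1].inv().apply(b[0]-a[0])*100,(a[1].inv()*b[1]).as_rotvec()
def legp(th,r,off,z,tz,tdir):
    """TCP at distance r along leg, off to leg's +x side"""
    h=w(-.145,.05); e=-np.sin(th)*XC-np.cos(th)*YC; n=np.cos(th)*XC-np.sin(th)*YC
    q=h+r*e+off*n; return pose([*q,z],np.arctan2(n[1],n[0]),tz,np.arctan2(n[1],n[0]) if tdir is None else tdir)
E
python3 -m crank '[[[0,0,-5],[0,0,0]],[[0,0,0],[0,0,-0.15]],[[0,0,0],[0,0,-0.15]],[[0,0,0],[0,0,-0.15]],[[0,0,0],[0,0,-0.15]]]' 5
python3 -m crank '[[[0,0,0],[0,0,-0.15]],[[0,0,0],[0,0,-0.15]],[[0,0,0],[0,0,-0.15]],[[0,0,0],[0,0,-0.15]],[[0,0,0],[0,0,-0.15]]]'
python3 -m crank '[[[0,0,0],[0,0,-0.15]],[[0,0,0],[0,0,-0.15]],[[0,0,0],[0,0,-0.15]],[[0,0,0],[0,0,-0.15]],[[0,0,0],[0,0,-0.15]]]'
python3 - <<'E'
from h import *
print(monitor.get_obs()['joints'],cur()[0],cur()[1].as_matrix())
g=legp(.22,.15,.015,.10,.35,None); pre=(g[0]-g[1].apply([0,0,.2]),g[1])
print(g[0],pre[0]); print(delta(cur(),pre)); print(delta(pre,g))
E
```

```text
clock: 0.6
tcp_pos: [0.252, -0.6258, 0.2808]
orientation: [-2.764, -1.491, -0.0]
contact_force: [1.2, -1.2, -0.2]
grip_width: 0.0496
gripper_force: 0.0
clock: 1.1
tcp_pos: [0.2519, -0.6259, 0.2807]
orientation: [-2.026, -2.399, -0.001]
contact_force: [0.1, 0.1, -0.7]
grip_width: 0.0496
gripper_force: 0.0
clock: 1.6
tcp_pos: [0.2519, -0.6259, 0.2807]
orientation: [-1.007, -2.975, -0.001]
contact_force: [-0.1, -0.5, -0.3]
grip_width: 0.0496
gripper_force: 0.0
[ 1.366  0.47  -0.391  1.475  0.184  1.233  1.87 ] [ 0.252 -0.626  0.281] [[-0.794  0.607 -0.   ]
 [ 0.607  0.794  0.001]
 [ 0.001  0.    -1.   ]]
[0.546 0.093 0.1  ] [0.515 0.033 0.288]
(array([19.112, 68.268, -0.668]), array([-0.349,  0.029, -0.171]))
(array([-0.,  0., 20.]), array([0., 0., 0.]))
```

```bash

for i in 1 ; do
python3 -m crank '[[[1.2,4.5,0],[0,0,0]],[[1.2,4.5,0],[0,0,0]],[[1.2,4.5,0],[0,0,0]],[[1.2,4.5,0],[0,0,0]],[[1.2,4.5,0],[0,0,0]]]'
python3 -m crank '[[[1.3,4.5,0],[0,0,0]],[[1.3,4.5,0],[0,0,0]],[[1.3,4.5,0],[0,0,0]],[[1.3,4.5,0],[0,0,0]],[[1.3,4.5,0],[0,0,0]]]' 
python3 -m crank '[[[1.3,4.0,0],[0,0,0]],[[1.3,4.0,0],[0,0,0]],[[0,0,0],[-0.12,0,-0.06]],[[0,0,0],[-0.12,0,-0.06]],[[0,0,0],[-0.12,0,-0.06]]]' 
done | grep -E 'tcp|force:'
python3 - <<'E'
from h import *
g=legp(.22,.15,.015,.10,.35,None); pre=(g[0]-g[1].apply([0,0,.2]),g[1])
print(monitor.get_obs()['joints'],cur()[0]); print(delta(cur(),pre))
E
```

```text
tcp_pos: [0.3426, -0.4096, 0.281]
contact_force: [1.1, 0.9, 0.4]
gripper_force: 0.0
tcp_pos: [0.4288, -0.192, 0.2812]
contact_force: [0.7, -0.4, 0.4]
gripper_force: 0.0
tcp_pos: [0.4576, -0.1136, 0.2817]
contact_force: [0.3, 0.4, 0.6]
gripper_force: 0.0
[ 1.048  0.128 -0.743  1.996 -0.317  0.98   1.579] [ 0.458 -0.114  0.282]
(array([ 1.648, 14.84 ,  4.852]), array([0.009, 0.032, 0.013]))
```

```bash

python3 -m crank '[[[0.4,3.7,1.2],[0,0,0]],[[0.4,3.7,1.2],[0,0,0]],[[0.4,3.7,1.2],[0,0,0]],[[0.4,3.7,1.2],[0,0.03,0]],[[0,0,0],[0,0,0]]]'
python3 - <<'E'
from h import *
import cv2
g=legp(.22,.15,.015,.10,.35,None)
print(monitor.get_obs()['joints'],cur()[0]); print(delta(cur(),g))
p,d=optics.grab_frame('side'); cv2.imwrite('pics/s1.png',cv2.resize(p[50:300,100:400,::-1],None,fx=2.3,fy=2.3))
E
```

```text
clock: 3.6
tcp_pos: [0.516, 0.0362, 0.2881]
orientation: [0.693, 2.93, 0.529]
contact_force: [0.6, -0.4, -0.0]
grip_width: 0.0498
gripper_force: 0.0
[ 0.784  0.182 -0.855  1.942 -0.218  0.908  1.176] [0.516 0.036 0.288]
(array([-0.095, -0.53 , 19.89 ]), array([ 0.008, -0.002,  0.015]))
```

View pics/s1.png

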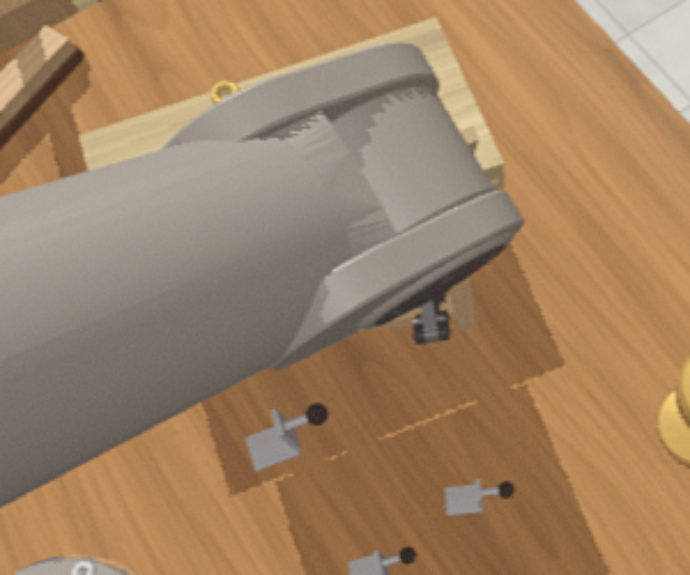

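The arm hides the leg from the side camera. One finger shows at crop (430,320), in front of the leg's free post at (462,300). I'll lower in steps and watch the force.

```bash

python3 -m crank '[[[0,-0.5,2],[0,0,0.015]],[[0,0,2],[0,0,0]],[[0,0,2],[0,0,0]],[[0,0,2],[0,0,0]],[[0,0,2],[0,0,0]]]'
python3 - <<'E'
from h import *
import cv2
g=legp(.22,.15,.015,.10,.35,None)
print(monitor.get_obs()['joints'],cur()[0]); print(delta(cur(),g))
p,d=optics.grab_frame('top'); cv2.imwrite('pics/t1.png',cv2.resize(p[100:350,80:400,::-1],None,fx=2.4,fy=2.4))
E
```

```text
clock: 4.15
tcp_pos: [0.5287, 0.0558, 0.1905]
orientation: [0.731, 2.924, 0.524]
contact_force: [0.0, -1.1, 0.4]
grip_width: 0.0499
gripper_force: 0.0
[ 0.651  0.331 -0.807  2.034 -0.089  0.676  1.041] [0.529 0.056 0.19 ]
(array([0.184, 0.752, 9.927]), array([ 0.004,  0.001, -0.01 ]))
```

View pics/t1.png

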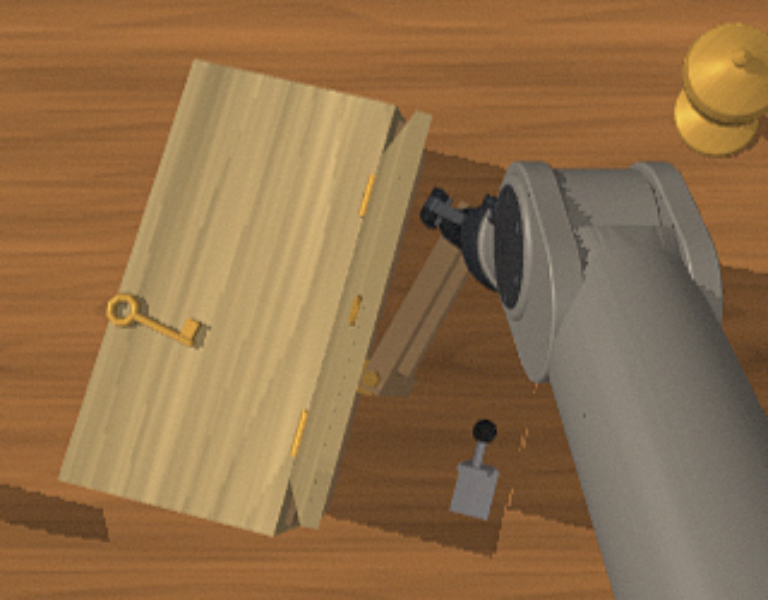

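The inner finger (crop (435,205)) sits between the leg and the flap, and the gripper leans away from the flap. I'll continue down.

```bash

python3 -m crank '[[[0.1,0.7,2],[0,0,0]],[[0.1,0,2],[0,0,0]],[[0,0,2],[0,0,0]],[[0,0,2],[0,0,0]],[[0,0,1.9],[0,0,0]]]'
python3 - <<'E'
from h import *
print(monitor.get_obs()['joints'],cur()[0])
td=np.arctan2(YC[1],YC[0])
a=cur()
# waypoints: theta, offset(leg just touched by inner finger: off<=-14mm), tilt vector interpolated
W=[]
n0=.22
for i,th in enumerate(np.linspace(.22,1.45,10)):
    s=i/9
    v=.35*(1-s)*XC+ (.22*s)*YC     # lean: from towards cupboard to towards robot
    off=.005-.018*min(1,3*s) 
    tz=np.linalg.norm(v); 
    W.append(legp(th,.15-.01*s,off,.10+.005*s,tz,np.arctan2(v[1],v[0])))
print('to first',delta(a,W[0]))
for p,q in zip(W,W[1:]): d,t=delta(p,q); print(q[0],d,t)
E
```

```text
clock: 4.7
tcp_pos: [0.5463, 0.093, 0.1007]
orientation: [0.73, 2.923, 0.524]
contact_force: [0.8, 1.1, 0.1]
grip_width: 0.0501
gripper_force: 0.0
[ 0.456  0.486 -0.696  2.072  0.045  0.47   0.897] [0.546 0.093 0.101]
to first (array([ 0.004, -0.93 , -0.273]), array([0.013, 0.076, 0.018]))
[0.527 0.062 0.101] [ 0.267 -2.464 -0.911] [0.044 0.011 0.146]
[0.509 0.043 0.101] [ 0.348 -2.5   -0.734] [0.045 0.005 0.141]
[0.489 0.027 0.102] [ 0.428 -2.529 -0.534] [ 0.046 -0.001  0.136]
[0.471 0.018 0.102] [ 0.426 -1.954 -0.255] [ 0.045 -0.007  0.134]
[0.452 0.012 0.103] [ 0.425 -1.952 -0.108] [ 0.044 -0.013  0.134]
[0.432 0.008 0.103] [ 0.424 -1.94   0.028] [ 0.042 -0.018  0.135]
[0.413 0.007 0.104] [ 0.424 -1.919  0.147] [ 0.039 -0.023  0.138]
[0.393 0.008 0.104] [ 0.423 -1.894  0.246] [ 0.036 -0.029  0.142]
[0.374 0.012 0.105] [ 0.422 -1.868  0.319] [ 0.031 -0.033  0.146]
```

```bash

python3 -m crank '[[[0,-0.9,-0.3],[0,0.07,0.02]],[[0.1,-1.2,-0.5],[0.02,0,0.07]],[[0.15,-1.2,-0.45],[0.02,0,0.07]],[[0.15,-1.2,-0.4],[0.02,0,0.07]],[[0.2,-1.2,-0.35],[0.02,0,0.07]]]'
python3 -m crank '[[[0.2,-1.2,-0.3],[0.02,0,0.07]],[[0.2,-1.2,-0.25],[0.02,0,0.07]],[[0.2,-1,-0.15],[0.02,0,0.07]],[[0.2,-1,-0.1],[0.02,0,0.07]],[[0,0,0],[0,0,0]]]'
python3 - <<'E'
from h import *
import cv2
s=4/9;v=.35*(1-s)*XC+ (.22*s)*YC
g=legp(.767,.146,-.013,.102,np.linalg.norm(v),np.arctan2(v[1],v[0]))
print(monitor.get_obs()['joints'],cur()[0]); print(delta(cur(),g))
p,d=optics.grab_frame('top'); cv2.imwrite('pics/t2.png',cv2.resize(p[100:350,80:400,::-1],None,fx=2.4,fy=2.4))
E
```

```text
clock: 5.2
tcp_pos: [0.5093, 0.0454, 0.1034]
orientation: [-1.154, -2.828, -0.436]
contact_force: [1.1, 1.7, -1.3]
grip_width: 0.0501
gripper_force: 1.0
clock: 5.7
tcp_pos: [0.4704, 0.0221, 0.1042]
orientation: [-1.498, -2.602, -0.299]
contact_force: [0.9, -0.5, -0.5]
grip_width: 0.0501
gripper_force: 0.0
[ 0.429  0.396 -0.532  2.11  -0.059  0.68   0.504] [0.47  0.022 0.104]
(array([-0.437, -0.202,  0.11 ]), array([ 0.041, -0.   , -0.006]))
```

View pics/t2.png

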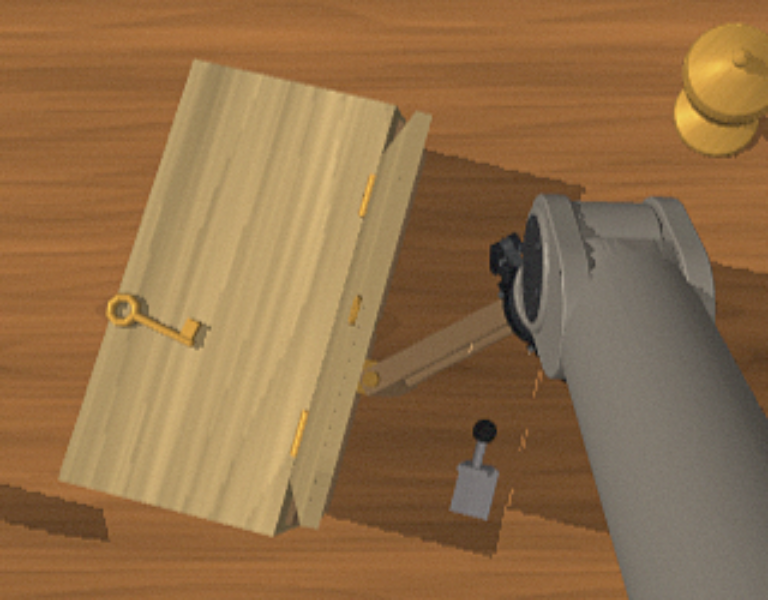

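The leg follows: it now runs from (370,375) to about (520,305), and the inner finger is behind it at (500,255). I'll continue.

```bash

python3 -m crank '[[[-0.1,-1.1,0],[0.04,0,0.065]],[[0,-1.1,-0.05],[0.03,0,0.065]],[[0.2,-1,0],[0.02,-0.01,0.07]],[[0.2,-1,0],[0.02,-0.01,0.07]],[[0.2,-1,0.05],[0.02,-0.01,0.07]]]'
python3 -m crank '[[[0.2,-1,0.05],[0.02,-0.01,0.07]],[[0.2,-0.9,0.1],[0.02,-0.01,0.07]],[[0.2,-0.6,0.1],[0.02,-0.01,0.07]],[[0,0,0],[0,0,0]]]'
python3 - <<'E'
from h import *
v=.04*XC+ .21*YC
print(monitor.get_obs()['joints'],cur()[0],cur()[1].as_matrix()); print(delta(cur(),legp(1.45,.14,-.013,.105,np.linalg.norm(v),np.arctan2(v[1],v[0]))),delta(cur(),legp(1.53,.14,-.013,.105,np.linalg.norm(v),np.arctan2(v[1],v[0]))))
E
```

```text
clock: 6.25
tcp_pos: [0.4224, 0.0072, 0.1037]
orientation: [-1.867, -2.283, -0.067]
contact_force: [1.9, -0.4, 0.3]
grip_width: 0.0503
gripper_force: 1.1
clock: 6.65
tcp_pos: [0.3959, 0.0103, 0.1048]
orientation: [-2.072, -2.071, 0.06]
contact_force: [0.9, -0.2, -0.4]
grip_width: 0.0501
gripper_force: 0.0
[ 0.237  0.336 -0.362  2.165 -0.031  0.825 -0.094] [0.396 0.01  0.105] [[ 0.011  0.984 -0.177]
 [ 0.993  0.01   0.12 ]
 [ 0.12  -0.177 -0.977]]
(array([ 0.201, -2.146,  0.394]), array([ 0.013, -0.029,  0.136])) (array([ 0.489, -3.209,  0.621]), array([ 0.011, -0.029,  0.217]))
```

```bash

python3 -m crank '[[[0.1,-0.6,0.1],[0,-0.01,0.05]],[[0.1,-0.6,0.1],[0,-0.01,0.05]],[[0.1,-0.6,0.1],[0,0,0.05]],[[0,-0.4,0.1],[0,0,0.03]],[[0,-0.2,0],[0,0,0.03]]]'
python3 -m crank '[[[0,-0.2,0],[0,0,0]],[[0,-0.2,0],[0,0,0]]]'
python3 -m crank '[[[0,-0.2,0],[0,0,0]],[[0,-0.2,0],[0,0,0]]]'
```

```text
clock: 7.15
tcp_pos: [0.372, 0.0153, 0.1056]
orientation: [-2.292, -1.855, 0.111]
contact_force: [2.0, 0.7, -1.3]
grip_width: 0.0501
gripper_force: 1.1
clock: 7.35
tcp_pos: [0.368, 0.0159, 0.1063]
orientation: [-2.291, -1.857, 0.112]
contact_force: [1.5, -1.7, -2.0]
grip_width: 0.0497
gripper_force: 1.2
clock: 7.55
tcp_pos: [0.364, 0.0167, 0.1071]
orientation: [-2.292, -1.856, 0.113]
contact_force: [2.2, -0.9, -2.3]
grip_width: 0.0499
gripper_force: 1.3
```

```bash

python3 -m crank '[[[0,-0.2,0],[0,0,0]],[[0,-0.2,0],[0,0,0]]]'
python3 -m crank '[[[0,-0.2,0],[0,0,0]],[[0,0,0],[0,0,0]]]'
python3 - <<'E'
from h import *
import cv2
p,d=optics.grab_frame('top'); cv2.imwrite('pics/t3.png',cv2.resize(p[100:350,80:400,::-1],None,fx=2.4,fy=2.4))
E
```

```text
clock: 7.75
tcp_pos: [0.3602, 0.0176, 0.1079]
orientation: [-2.292, -1.855, 0.112]
contact_force: [2.8, -1.6, -2.9]
grip_width: 0.05
gripper_force: 1.3
clock: 7.95
tcp_pos: [0.358, 0.0181, 0.1083]
orientation: [-2.291, -1.855, 0.113]
contact_force: [1.3, -0.3, -0.5]
grip_width: 0.0502
gripper_force: 0.7
```

View pics/t3.png

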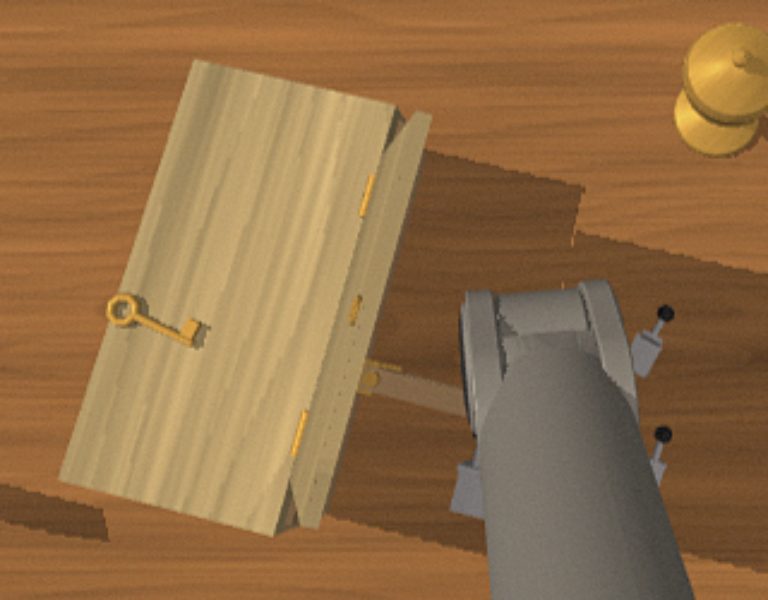

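The leg now stands about square to the front, from (370,378) to (463,405). The ball is hidden under the arm. I'll keep creeping until the force rises.

```bash

for k in a; do
python3 -m crank '[[[0,-0.15,0],[0,0,0]],[[0,-0.15,0],[0,0,0]]]'
python3 -m crank '[[[0,-0.15,0],[0,0,0]],[[0,-0.15,0],[0,0,0]]]'
python3 -m crank '[[[0,-0.15,0],[0,0,0]],[[0,-0.15,0],[0,0,0]]]'
done | grep -E 'tcp|force'
```

```text
tcp_pos: [0.356, 0.0186, 0.1089]
contact_force: [5.7, -2.2, -5.8]
gripper_force: 3.6
tcp_pos: [0.3557, 0.0188, 0.1096]
contact_force: [12.6, -4.7, -12.6]
gripper_force: 7.4
tcp_pos: [0.3556, 0.019, 0.1104]
contact_force: [19.1, -6.5, -14.6]
gripper_force: 11.7
```

```bash

for k in a; do
python3 -m crank '[[[0,0,0],[0,0,0]],[[0,0,0],[0,0,0]],[[0,0,0],[0,0,0]],[[0,0,0],[0,0,0]]]'
python3 -m crank '[[[0,0.4,0],[0,0,0]],[[0,0.4,0],[0,0,0]],[[0,0.4,0],[0,0,0]],[[0,0.4,0],[0,0,0]],[[0,0,0],[0,0,0]]]'
python3 -m crank '[[[0,0.1,-1],[0,0,0]],[[0,0,-2],[0,0,0]],[[0,0,-3],[0,0,0]],[[0,0,-4],[0,0,0]],[[0,0,-4],[0,0,0]]]'
done | grep -E 'tcp|force'
python3 - <<'E'
from h import *
v=np.array([0,0,-1])
a=cur(); print(monitor.get_obs()['joints'],a[0])
P=w(-.18,-.05); g=pose([*P,.42],np.arctan2(*XC[::-1]),0,0)   # high, out in front? (for reference)
for x,z in [(-.06,.42),(-.125,.33)]:
    P=w(x,-.06); g=pose([*P,z],np.radians(-13),0,0); print(g[0],delta(a,g))
E
```

```text
tcp_pos: [0.3557, 0.019, 0.1105]
contact_force: [15.5, -4.9, -14.5]
gripper_force: 9.7
tcp_pos: [0.3651, 0.0168, 0.1067]
contact_force: [0.1, 0.1, 0.3]
gripper_force: 0.0
tcp_pos: [0.3905, 0.0024, 0.2458]
contact_force: [0.8, 0.6, -0.4]
gripper_force: 0.0
[ 0.226  0.113 -0.318  2.042 -0.088  1.164 -0.261] [0.39  0.002 0.246]
[0.535 0.203 0.42 ] (array([ 23.693,   6.463, -17.624]), array([-0.197, -0.059,  0.018]))
[0.518 0.14  0.33 ] (array([16.67 ,  7.859, -9.142]), array([-0.197, -0.059,  0.018]))
```

```bash

for k in a; do
python3 -m crank '[[[0,0,-4],[0,0,0]],[[0,0,-4],[0,0,0]],[[0,0,-4],[0,0,0]],[[0,0,-4],[-0.1,-0.03,0.01]],[[0,0,-2],[-0.1,-0.03,0.01]]]' 0
done | grep -E 'tcp|force'
python3 - <<'E'
from h import *
import cv2
a=cur(); print(monitor.get_obs()['joints'],a[0])
for x,z in [(-.125,.43),(-.125,.33)]:
    P=w(x,-.06); g=pose([*P,z],np.radians(-13),0,0); print(g[0],delta(a,g))
for n in('side','top'):
    p,d=optics.grab_frame(n); cv2.imwrite(f'pics/{n}4.png',p[:,:,::-1])
T=cv2.imread('pics/top4.png')[100:350,80:400];S=cv2.imread('pics/side4.png')[50:300,100:420]
cv2.imwrite('pics/both4.png',cv2.resize(np.hstack([T,S]),(798,312)))
E
```

```text
tcp_pos: [0.4228, -0.015, 0.4243]
contact_force: [-0.4, 0.2, 0.6]
gripper_force: 0.0
[ 0.228 -0.078 -0.314  1.808 -0.02   1.397 -0.313] [ 0.423 -0.015  0.424]
[0.518 0.14  0.43 ] (array([17.297,  5.696, -0.514]), array([ 0.011,  0.001, -0.005]))
[0.518 0.14  0.33 ] (array([17.302,  5.585,  9.486]), array([ 0.011,  0.001, -0.005]))
```

View pics/both4.png

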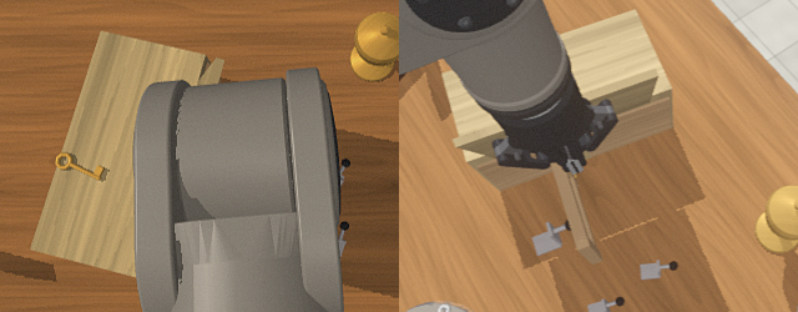

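The side half shows the leg square out at (575,215), bearing against the ball at (568,226). The flap is still up. I'll go over it now.

```bash

for k in a; do
python3 -m crank '[[[3.5,1.1,0],[0,0,0]],[[3.5,1.1,0],[0,0,0]],[[3.5,1.1,0],[0,0,0]],[[3.5,1.1,0],[0,0,0]],[[3.3,1.1,0],[0,0,0]]]'
python3 -m crank '[[[0,0,0],[0,0,0]],[[0,0,2.5],[0,0,0]],[[0,0,2.5],[0,0,0]],[[0,0,2.5],[0,0,0]],[[0,0,1.5],[0,0,0]]]'
python3 -m crank '[[[-1,0,0],[0,0,0]],[[-1,0,0],[0,0,0]],[[-1,0,0],[0,0,0]],[[-0.5,0,0],[0,0,0]],[[-0.5,0,0],[0,0,0]]]'
done | grep -E 'tcp|force'
```

```text
tcp_pos: [0.514, 0.1424, 0.4193]
contact_force: [-0.1, -1.1, 0.8]
gripper_force: 0.0
tcp_pos: [0.5127, 0.1397, 0.3274]
contact_force: [-0.0, -0.2, -0.1]
gripper_force: 0.0
tcp_pos: [0.5055, 0.1017, 0.3312]
contact_force: [-0.2, 1.7, -0.9]
gripper_force: 0.5
```

```bash

for k in a; do
python3 -m crank '[[[-0.6,0,0.3],[0,0,0]],[[-0.6,0,0.3],[0,0,0]],[[-0.6,0,0.3],[0,0,0]],[[-0.6,0,0.3],[0,0,0]],[[-0.6,0,0.4],[0,0,0]]]'
python3 -m crank '[[[-0.6,0,0.4],[0,0,0]],[[-0.6,0,0.4],[0,0,0]],[[-0.6,0,0.4],[0,0,0]],[[0,0,0],[0,0,0]],[[0,0,0],[0,0,0]]]'
done | grep -E 'clock|tcp|force'
python3 - <<'E'
from h import *
import cv2
p,d=optics.grab_frame('side'); q,e=optics.grab_frame('top')
cv2.imwrite('pics/both5.png',cv2.resize(np.hstack([q[100:350,80:400,::-1],p[50:300,100:420,::-1]]),(798,312)))
a=cur()[0][:2]-C; print('d',-a@XC-.1,cur()[0][2])
E
```

```text
clock: 12.6
tcp_pos: [0.4983, 0.0727, 0.3139]
contact_force: [0.3, 1.1, -0.4]
gripper_force: 0.5
clock: 13.1
tcp_pos: [0.4944, 0.0553, 0.3023]
contact_force: [-0.5, 0.8, 1.3]
gripper_force: 0.0
d 0.11258832131019042 0.3025392878864396
```

View pics/both5.png

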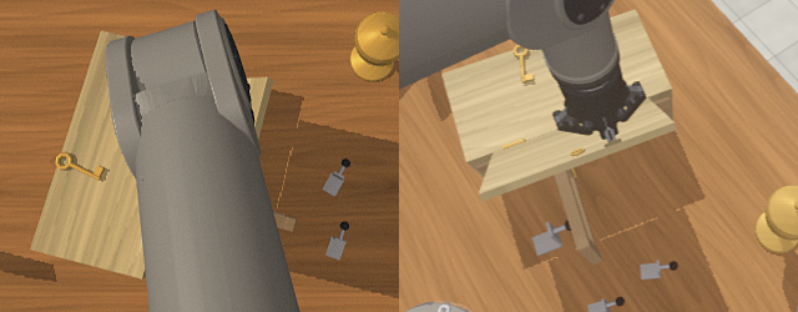

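The flap is tilting down off the finger to roughly 0.8 rad, and the leg is still against the stop. I'll wait and track the flap angle from depth.

```bash
cat >> h.py <<'E'
def flap():
    _,D=optics.grab_frame('side'); m,f=model('side'); R=np.array(m['R'])
    v,u=np.nonzero(D>0); z=D[v,u]; X=(np.c_[(u-m['cx'])/f*z,(v-m['cy'])/f*z,z]-m['t'])@R
    q=X[:,:2]-C; x=q@XC; y=q@YC; d=-x-.1; s=(y>.06)&(y<.14)&(d>.06)&(np.hypot(d,X[:,2]-.162)<.205)&(X[:,2]>.14)
    a=np.arctan2(X[s,2]-.162,d[s]); print(monitor.get_obs()['clock'],'flap',np.percentile(a,[10,50,90]),s.sum())
E
python3 -c 'from h import *; flap()'
python3 -m crank '[[[0,0,0],[0,0,0]],[[0,0,0],[0,0,0]],[[0,0,0],[0,0,0]],[[0,0,0],[0,0,0]],[[0,0,0],[0,0,0]]]' >/dev/null
python3 -c 'from h import *; flap()'
python3 -m crank '[[[0,0,0],[0,0,0]],[[0,0,0],[0,0,0]],[[0,0,0],[0,0,0]],[[0,0,0],[0,0,0]],[[0,0,0],[0,0,0]]]' >/dev/null
python3 -c 'from h import *; flap()'
```

```text
13.25 flap [0.774 0.815 0.824] 1030
13.8 flap [0.737 0.775 0.785] 1143
14.35 flap [0.681 0.714 0.724] 1328
```

It's sinking gently. I'll retreat upward and let it settle.

```bash

python3 -m crank '[[[0,0,-2],[0,0,0]],[[0,0,-3],[0,0,0]],[[0,0,-3],[0,0,0]],[[0,0,-3],[0,0,0]],[[0,0,0],[0,0,0]]]' |grep -E 'tcp|contact'
for i in 1 2 3 4 5 6 7 8 9 10 11 12; do
python3 -m crank '[[[0,0,0],[0,0,0]],[[0,0,0],[0,0,0]],[[0,0,0],[0,0,0]],[[0,0,0],[0,0,0]],[[0,0,0],[0,0,0]]]' >/dev/null
[ $((i%3)) = 0 ] && python3 -c 'from h import *; flap()'
done
```

```text
tcp_pos: [0.4959, 0.0564, 0.4167]
contact_force: [-0.1, 0.4, -1.0]
16.4 flap [0.144 0.157 0.171] 2281
17.95 flap [-0.016 -0.003  0.011] 2331
19.5 flap [-0.017 -0.002  0.012] 2316
21.05 flap [-0.017 -0.002  0.012] 2324
```

```bash
python3 - <<'E'
from h import *
import cv2
p,d=optics.grab_frame('side')
cv2.imwrite('pics/s6.png',cv2.resize(p[80:300,140:400,::-1],None,fx=2.6,fy=2.6,interpolation=2))
m,f=model('side')
for th in(1.45,1.5,1.53,1.56,1.6):
    h=w(-.145,.05); e=-np.sin(th)*XC-np.cos(th)*YC; q=h+.17*e; print(th,(proj('side',np.array([*q,.149]))-[140,80])*2.6)
print((proj('side',np.array([.362,.058,.051]))-[140,80])*2.6)
E
```

```text
1.45 [296.182 421.628]
1.5 [286.718 426.144]
1.53 [280.935 428.641]
1.56 [275.08  430.975]
1.6 [267.173 433.829]
[252.927 392.881]
```

View pics/s6.png

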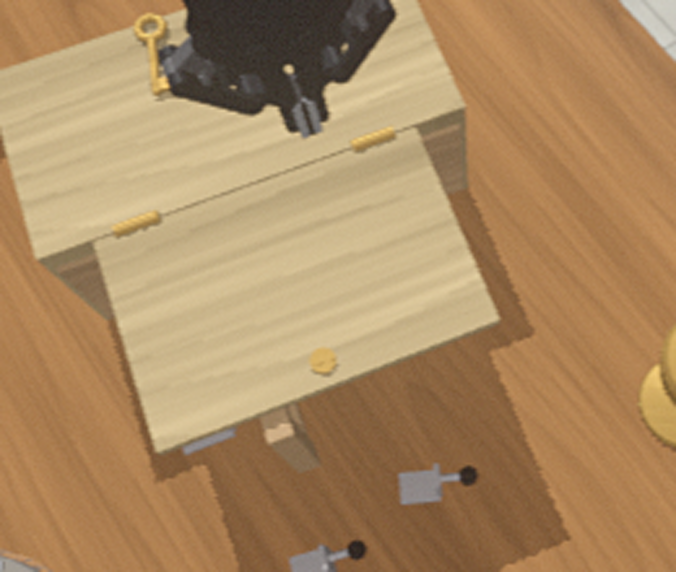

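The flap is level. The post top is at about (281,428), which gives about 1.53 rad, the angle computed for contact with the ball. The gripper is clear.

```bash
python3 -c 'from bench import r; print(r.hand_in())'
```

```text
the job is handed in; nothing more can be done
None
```

The job is handed in: I pressed the leg firmly against its rubber stop with the flap still up, then the flap sank gently and rests level on the leg (measured about 0.00 rad), the gripper clear above it.

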